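# Fit the divider strip into the sloping crayon rest

## Robot

A 6-joint arm with a two-finger parallel gripper is mounted at the origin on a cart in front of the work surface, level with it; the furniture and walls round the work are solid. World frame = base frame: x ahead of the robot, y to its left, z up, the work surface at z = 0. Lengths are in mm, angles in rad, forces in N, time in s.
With the tool pointing down it reaches from about 350 to 975 mm from the base axis. Payload 7.1 kg.
Tool frame: the origin (TCP) lies on the centre line of the jaws, within the pads' length; the fingertips stand ahead of it and the grasp point (between the pads) lies 6 mm ahead of it (robot.nose_length is the x of the fingertips in the tool frame, in mm); x points along the fingers, y is the direction in which the jaws open and shut, and the axes are right-handed (so a half turn about x gives the same grasp; the last joint's range is limited). The gripper opens to 88 mm and grips with 3 to 60 N. Pads are 20 mm wide; open, the fingers measure 115 mm over their backs; the gripper's body (75 mm by 178 mm) begins 61 mm behind the grasp point.
Start: joints at [1.224, 0.423, 1.63, -0, 1.089, -0.019], TCP at [201.194, 591.715, 247.675] pointing down, gripper open.
Joint ranges: [-3, 3], [-0.9, 2.11], [0.09, 2.58], [-1.31, 4.45], [0.11, 2.69], [-2.54, 2.54]. Speed limits (rad/s): [2.39, 2.39, 3.01, 3.14, 3.14, 3.14].

## Interface

Orientations are given as a rotation vector (axis times angle).
In Python, from bench import robot gives the robot as it stands.
- The arm moves only by the tool drive_tool, never from a script. Its argument "motion" is a list of rows, each an object of numbers: "fingers": the closure, from -1 (fully open) to 1 (shut); "dx", "dy", "dz": the shift along the tool's x, y, z in mm; "turn": the turn about the tool's x in degrees. In form: [{"fingers": .., "dx": .., "dy": .., "dz": .., "turn": ..}, ...]. A call has 1 to 20 rows; each row shifts and turns the pose as measured when the row begins, along the tool's axes as they then stand; what a row does not reach is not made up. A row lasts 1/8 s, in which the tool goes at most 62.5 mm and 10.7 degrees, less where a joint would pass 70% of its speed; a pose out of reach is approached as far as the arm can. A call with a gripper value outside its range is refused whole. The fingers move at their own pace and stop on an object; the grip force is fixed at half the most. Time passes only in rows, so rows that do not move let the fingers close. It gives the time, the measured TCP pose, the force and the opening at its end, in the units of the state.
- robot.sense(): the state, without advancing time (a new reading comes with each control period).
- robot.read_camera(name): name is "side" or "top"; returns the picture (400x640x3 uint8, blue, green, red); there is no depth.
- robot.camera_model(name): a dict with "fov_y" (degrees; the focal length in pixels is half the picture's height over the tangent of half this angle, whatever the lens; pixels are square), "cx", "cy" (the principal point, pixels), "xyz" and "rotation" of the camera in the world. Camera axes: x right, y down, z forward; pixel columns grow to the right and rows downward; lengths in mm; the calibration is good to about 2 mm. A picture is of the moment at which its call begins. camera_model takes no time and is no camera call.
- robot.finish_job(): hands the job in, once; it reports no verdict.
The state is a dict: "time_s": time; "joint_positions": joint angles; "qd": joint speeds; "effort": joint torques, N m; "tcp_pos": TCP position; "tool_rot": TCP orientation; "ft_force": force on the tool from outside, world axes, zero at the start; "torque": the same for the moment, N m; "grip_width": finger opening in mm.
Only numpy, scipy, OpenCV 4.12 (cv2) and the standard library are available. Lean on these libraries where they do the work, as an engineer would, in place of code of your own. Each camera call takes 0.05 s, during which the arm holds its last target.

## Task

Take the toothed metal divider strip out of its trough and fit it into the sloping wooden crayon rest, with each of its six teeth in its own slot and its flange flat and fully home on the board. Let go of it there, and leave the tins and the tape roll where they stand.

Things in the scene. Friction and masses are not known exactly. Their poses are not given: they have to be found in the camera images.
- strip_grip (a point): Loose aluminium divider strip, about 0.16 kg, upright at the start: the centre of its grip tab, where to pinch it. The tab is 12 mm thick (x), 40 mm wide (y), mid-strip; its top is 15 mm above this point, the flange's underside 42 mm below. Axes: x across the strip, y along it, z up (teeth point to -z). Symmetric: it fits either way round.
- strip_flange (a point): Middle of the underside of the strip's flange (30 x 186 x 5 mm), axes as the grip's. Six teeth hang from it at x = 0, y = +-12, +-36, +-60 mm, each 6 mm (x) by 8 mm (y), 26 mm long, the last 6 mm only 3.5 by 5 mm. On top, fins 13 mm high stand at y = +-36, +-60, +-84 mm. At the start it rests on the trough's rim, teeth hanging inside.
- trough: Fixed dark steel trough, open on top, 30 x 160 mm outside, on a foot plate 60 x 176 mm. Origin: centre of its underside, on the counter; y along it, z up. Rim 45 mm above the counter; inside 20 x 150 mm, 40 mm deep, so the strip lifts straight out. The strip starts along it, within 5 mm of its middle.
- rest_board: Slotted board of the fixed wooden crayon rest, 150 mm (x, up the slope) x 210 mm (y, level) x 12 mm. Origin: centre of its upper face and of the row of slots, 70 mm above the counter. z: the face's normal, leaning 30 degrees from vertical towards the robot. With the strip home its flange lies flat on this face, z axes parallel, y axes in line, the grip 42 mm out along z.
- slot_end (a point): Mouth of the end slot at y = +60 mm on the board, axes as the board's. The six slots go right through the board at x = 0, y = +-12, +-36, +-60 mm, each 10 mm (x) by 12 mm (y), with a small chamfer; below is open space. A ledge 8 mm high and 8 mm wide runs along the board's lower edge at x = -71 mm.
- tin_low: Bystander, loose: round ink tin with a blue rim, 61 mm across, 46 mm high, to the left of the trough; origin at the centre of its underside.
- tin_tall: Bystander, loose: round cream tin, 53 mm across, 61 mm high, behind the rest; origin at the centre of its underside.
- tape: Bystander, loose: flat roll of tape, 93 mm across, 24 mm high, to the right of the rest; origin at the centre of its underside.

How it is judged (in metres and radians):
At the end, for the whole second after the job is handed in: All six teeth are in the six slots: the strip's grip point is within 5 mm of the middle of the row of slots, along and across it, and 39 to 45 mm out from the board's face (flange home to 3 mm); the strip is upright on the board, square to it and in line with the row to 3.4 degrees (z of strip_grip in the frame of rest_board between 0.039 and 0.045 m and x of strip_grip in the frame of rest_board between -0.005 and 0.005 m and y of strip_grip in the frame of rest_board between -0.005 and 0.005 m and angle between the z axis of strip_grip and the z axis of rest_board, either way round below 0.06 rad and angle between the y axis of strip_grip and the y axis of rest_board, either way round below 0.06 rad and angle between strip_grip's own z axis and vertical below 0.8 rad); the robot touches nothing.
It fails at once if the low tin was shifted more than 30 mm (distance of tin_low from where it was at the start of the episode above 0.03 m).
It fails at once if the tall tin was shifted more than 30 mm (distance of tin_tall from where it was at the start of the episode above 0.03 m).
It fails at once if the tape roll was shifted more than 30 mm (distance of tape from where it was at the start of the episode above 0.03 m).
It also fails if it takes over 37 s, if anything falls off the work surface, if the arm or the gripper's body presses on something with over 40 N, if the wrist force passes 120 N, or if a joint passes its speed limit or range.

## Working session

There is one attempt and no reset: what is moved stays moved. The work goes in short steps, Python scripts to look and compute and a tool call to move; the robot and the scene stay as the last step left them, time stands still between calls to the robot, and variables do not carry over. Pictures are saved under pics/ and viewed, and the job is handed in when it is done.

Besides the shell and the picture viewer there is one more tool, called after ">>>" in YAML: its name, and indented under it one key for each argument. drive_tool: Moves the arm, as the interface text tells. Its arguments: {"type":"object","properties":{"motion":{"type":"array","items":{"type":"object","properties":{"fingers":{"type":"number"},"dx":{"type":"number"},"dy":{"type":"number"},"dz":{"type":"number"},"turn":{"type":"number"}}}}},"required":["motion"]}

```bash
ls; mkdir -p pics; python3 - <<'E'
from bench import robot
import cv2
print(robot.sense(), robot.nose_length)
for n in("side","top"):
    cv2.imwrite(f"pics/{n}0.png",robot.read_camera(n)); print(n,robot.camera_model(n))
E
```

```text
pics
{'time_s': 0.0, 'joint_positions': array([ 1.22401220e+00,  4.23830189e-01,  1.63065824e+00, -2.94438524e-06,
        1.08858995e+00, -1.89790860e-02]), 'qd': array([ 0.00010103,  0.00039196, -0.00066558,  0.00105599,  0.00010169,
       -0.0006494 ]), 'effort': array([-1.25964747e-03, -5.44629014e+01, -2.73658669e+01,  6.43077702e-02,
        2.26819416e-02, -5.83485917e-05]), 'tcp_pos': array([201.02284544, 591.26222859, 246.92079293]), 'tool_rot': array([ 0.25610532,  1.55571282, -0.25840944]), 'ft_force': array([0.72365444, 0.07757794, 0.51375094]), 'torque': array([ 0.01028057,  0.09426853, -0.03511689]), 'grip_width': 87.86583940235464} 25.0
side {'fov_y': 44.468558138923356, 'cx': 318.97591119801194, 'cy': 202.85594337971497, 'xyz': array([ 570.28522901, 1199.47718612,  864.3283784 ]), 'rotation': array([-0.05102165,  2.74027657, -1.50961482])}
top {'fov_y': 57.87269890936235, 'cx': 318.76214667522845, 'cy': 196.63496218323067, 'xyz': array([ 460.80374479,  -64.22949848, 1049.76270953]), 'rotation': array([-2.1880445 ,  2.12578483, -0.14365914])}
```

View pics/side0.png

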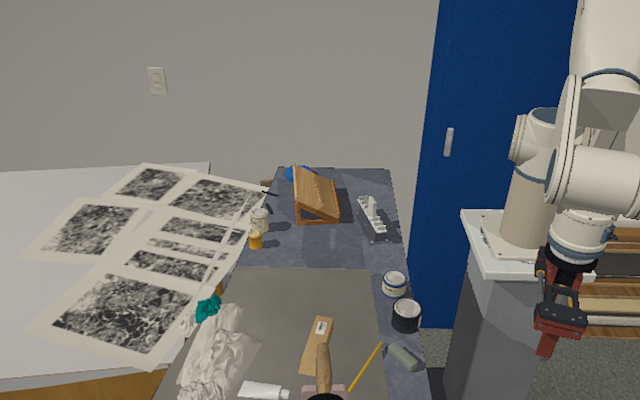

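View pics/top0.png

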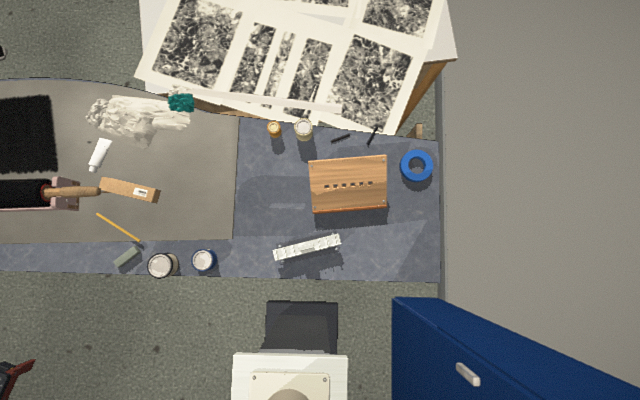

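```bash
cat > h.py <<'E'
import numpy as np, cv2
from scipy.spatial.transform import Rotation as R
from bench import robot
def cam(n):
    m=robot.camera_model(n); f=200/np.tan(np.radians(m['fov_y'])/2)
    return f,m['cx'],m['cy'],np.array(m['xyz']),R.from_rotvec(m['rotation']).as_matrix()
def ray(n,u,v):
    f,cx,cy,c,M=cam(n); d=M@np.array([(u-cx)/f,(v-cy)/f,1]); return c,d/np.linalg.norm(d)
def onz(n,u,v,z):
    c,d=ray(n,u,v); return c+d*(z-c[2])/d[2]
def proj(n,p):
    f,cx,cy,c,M=cam(n); q=M.T@(np.array(p)-c); return np.array([cx+f*q[0]/q[2],cy+f*q[1]/q[2]])
def tri(a,b):
    (c1,d1),(c2,d2)=ray('top',*a),ray('side',*b)
    s=np.linalg.lstsq(np.c_[d1,-d2],c2-c1,rcond=None)[0]
    p,q=c1+s[0]*d1,c2+s[1]*d2; return (p+q)/2,np.linalg.norm(p-q)
def crop(src,out,x0,y0,w,h,k):
    i=cv2.imread(src)[y0:y0+h,x0:x0+w]; cv2.imwrite(out,cv2.resize(i,None,fx=k,fy=k,interpolation=cv2.INTER_CUBIC))
E
python3 - <<'E'
from h import *
crop('pics/top0.png','pics/t_a.png',260,140,140,140,5 if 0 else 4)
crop('pics/side0.png','pics/s_a.png',250,155,160,100,5)
E
```

```text
(no output)
```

View pics/t_a.png

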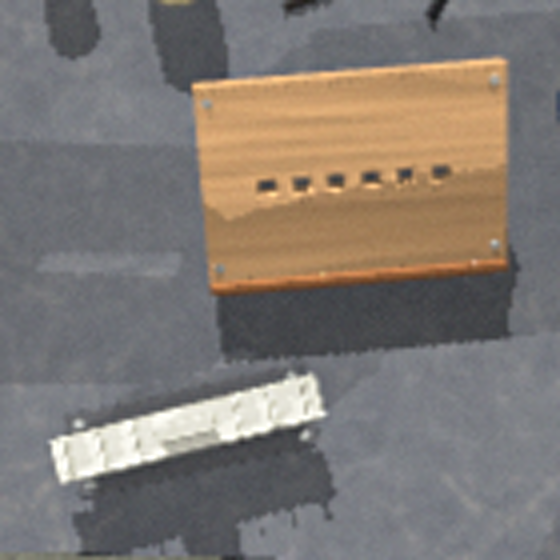

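View pics/s_a.png

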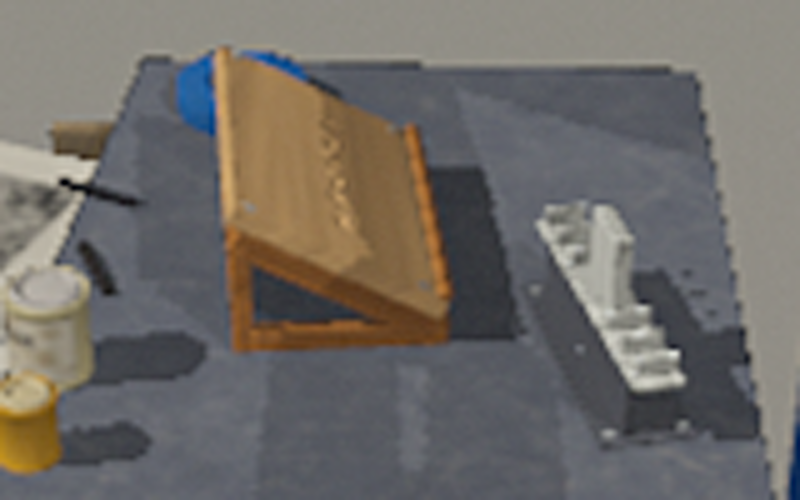

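```bash
python3 - <<'E'
from h import *
s=robot.sense(); print(R.from_rotvec(s['tool_rot']).as_matrix().round(3))
t=cv2.imread('pics/top0.png')
hsv=cv2.cvtColor(t,cv2.COLOR_BGR2HSV)
# board wood mask
m=((hsv[...,0]>5)&(hsv[...,0]<25)&(hsv[...,1]>80)).astype(np.uint8)
m[:145]=0;m[225:]=0;m[:,:300]=0;m[:,395:]=0
m2=cv2.morphologyEx(m,cv2.MORPH_CLOSE,np.ones((7,7)))
c=max(cv2.findContours(m2,0,2)[0],key=cv2.contourArea)
q=cv2.approxPolyDP(c,4,True)[:,0]; print('board quad',q.tolist(), cv2.contourArea(c))
# subpixel edges: fit lines to contour pts between corners
pts=c[:,0].astype(float)
# dark slots
g=cv2.cvtColor(t,cv2.COLOR_BGR2GRAY)
d=((g<95)).astype(np.uint8); d[:180]=0;d[192:]=0;d[:,:318]=0;d[:,378:]=0
n,l,st,ce=cv2.connectedComponentsWithStats(d)
for i in range(1,n):
    # darkness-weighted centroid
    x,y,w,h,_=st[i]; ww=np.clip(150-g[y-2:y+h+2,x-2:x+w+2].astype(float),0,None)
    yy,xx=np.mgrid[y-2:y+h+2,x-2:x+w+2]; u,v=(ww*xx).sum()/ww.sum(),(ww*yy).sum()/ww.sum()
    print('slot',st[i],round(u,2),round(v,2),onz('top',u,v,70).round(1))
# strip
b=((g>165)).astype(np.uint8); b[:228]=0;b[265:]=0;b[:,:268]=0;b[:,346:]=0
c=max(cv2.findContours(b,0,2)[0],key=cv2.contourArea)
r=cv2.minAreaRect(c); print('strip',r); bp=cv2.boxPoints(r)
for p in bp: print(p,onz('top',*p,50).round(1))
print('ctr',onz('top',*r[0],52).round(1))
E
```

```text
[[-0.     0.322  0.947]
 [-0.001  0.947 -0.322]
 [-1.    -0.001 -0.   ]]
board quad [[386, 155], [308, 161], [313, 213], [386, 207]] 3981.5
slot [351 183   4   2   7] 352.43 183.95 [ 625.2 -158.3   70. ]
slot [360 182   3   3   7] 360.99 183.45 [ 627.3 -181.8   70. ]
slot [369 182   3   2   6] 370.09 182.73 [ 630.  -206.7   70. ]
slot [325 185   4   3   8] 326.23 185.96 [617.5 -86.5  70. ]
slot [334 185   3   2   6] 334.91 185.43 [ 619.7 -110.3   70. ]
slot [342 184   4   2   8] 343.63 184.64 [ 622.6 -134.2   70. ]
strip ((306.3402404785156, 245.97686767578125), (12.393930435180664, 68.62611389160156), 75.61860656738281)
[271.56323 248.49661] [443.3  57.9  50. ]
[338.03888 231.45157] [ 494.9 -122.8   50. ]
[341.11725 243.45712] [ 462.4 -131.9   50. ]
[274.6416  260.50217] [411.2  48.1  50. ]
ctr [452.8 -36.9  52. ]
```

```bash
python3 - <<'E'
from h import *
crop('pics/top0.png','pics/t_b.png',300,145,100,75,8)
crop('pics/top0.png','pics/t_c.png',265,225,85,50,9)
crop('pics/side0.png','pics/s_b.png',350,185,60,65,9)
E
```

```text
(no output)
```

View pics/t_b.png

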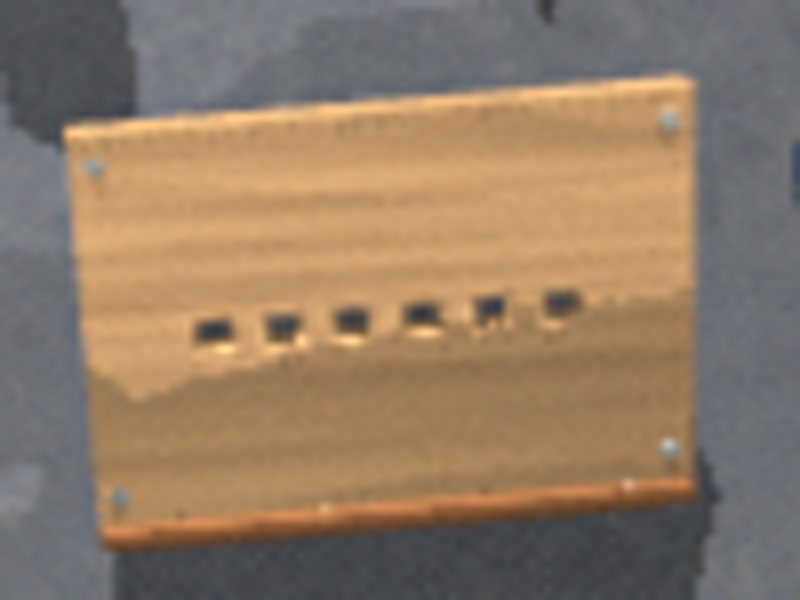

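View pics/t_c.png

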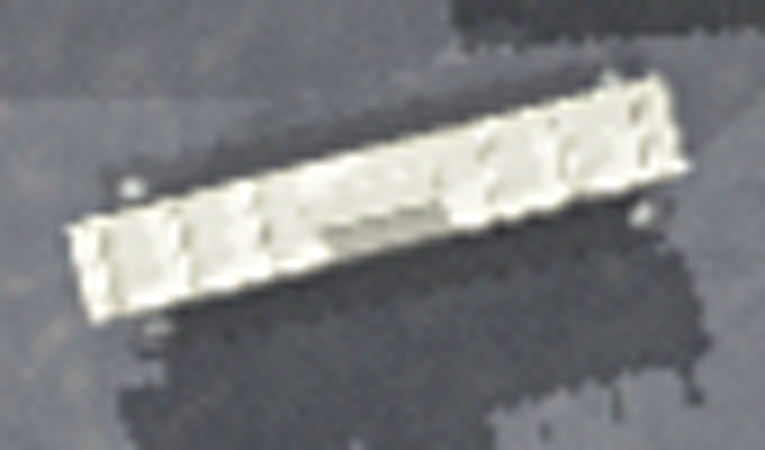

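View pics/s_b.png

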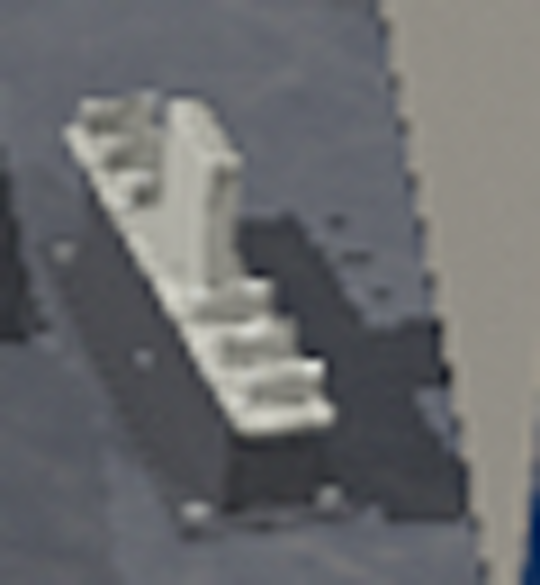

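```bash
cat > b.py <<'E'
from h import *
def onplane(n,u,v,o,nn):
    c,d=ray(n,u,v); return c+d*((o-c)@nn)/(d@nn)
def Bfr(az): # board rotation: y level, z normal leaning to robot
    a=np.radians(az); y=np.array([-np.sin(a),np.cos(a),0]); xh=np.array([np.cos(a),np.sin(a),0])
    x=xh*np.cos(np.pi/6)+np.array([0,0,.5]); return np.c_[x,y,np.cross(x,y)]
E
python3 - <<'E'
from b import *
print('tab top proj side',proj('side',[453,-37,102]),'flange ctr', proj('side',[453,-37,50]))
f=lambda x,y,k,x0,y0:((x+.5)/k-.5+x0,(y+.5)/k-.5+y0)
az=5.9;B=Bfr(az);print(B.round(3)); o=np.array([623.,-146,70])
def loc(p): return B.T@(onplane('top',*p,o,B[:,2])-o)
scr=[f(x,y,8,300,145) for x,y in[(93,168),(669,120),(120,497),(669,447)]]
cor=[f(x,y,8,300,145) for x,y in[(65,130),(693,82),(103,545),(694,497)]]
for it in range(3):
    S=np.array([loc(p) for p in scr]); C=np.array([loc(p) for p in cor])
    print('screws',S.round(1).tolist(),'mean',S.mean(0).round(1)); 
    d=B@S.mean(0); 
    o=o+d- B[:,0]*d[2]/B[2,0] if 0 else o+np.r_[ (d)[:2],0]
    print(o.round(1))
print('corners',C.round(1).tolist())
sl=[(326.23,185.96),(334.91,185.43),(343.63,184.64),(352.43,183.95),(360.99,183.45),(370.09,182.73)]
print('slots',[loc(p).round(1).tolist()[:2] for p in sl])
print('side slots pred',[proj('side',o+B[:,1]*y).round(1).tolist() for y in(60,36,12,-12,-36,-60)])
E
python3 - <<'E'
from h import *
crop('pics/side0.png','pics/s_c.png',285,160,65,65,9)
E
```

```text
tab top proj side [371.80603485 198.38057036] flange ctr [370.7307002  213.02707617]
[[ 0.861 -0.103 -0.497]
 [ 0.089  0.995 -0.051]
 [ 0.5    0.     0.866]]
screws [[62.1, 96.8, -0.0], [64.4, -96.8, 0.0], [-58.9, 95.7, 0.0], [-55.2, -97.7, 0.0]] mean [ 3.1 -0.5  0. ]
[ 625.7 -146.2   70. ]
screws [[59.3, 97.3, -0.0], [61.6, -96.6, -0.0], [-61.8, 96.2, -0.0], [-58.1, -97.5, 0.0]] mean [ 0.3 -0.1 -0. ]
[ 626.  -146.3   70. ]
screws [[59.1, 97.4, 0.0], [61.4, -96.5, 0.0], [-62.0, 96.3, -0.0], [-58.4, -97.4, 0.0]] mean [ 0. -0.  0.]
[ 626.  -146.3   70. ]
corners [[73.0, 105.8, 0.0], [74.0, -104.4, 0.0], [-80.1, 103.6, 0.0], [-78.4, -106.4, 0.0]]
slots [[-2.4, 60.3], [-2.7, 36.4], [-2.3, 12.4], [-2.1, -11.9], [-2.5, -35.6], [-2.3, -60.7]]
side slots pred [[316.2, 197.5], [315.7, 193.5], [315.2, 189.6], [314.7, 185.8], [314.3, 182.1], [313.9, 178.5]]
```

View pics/s_c.png

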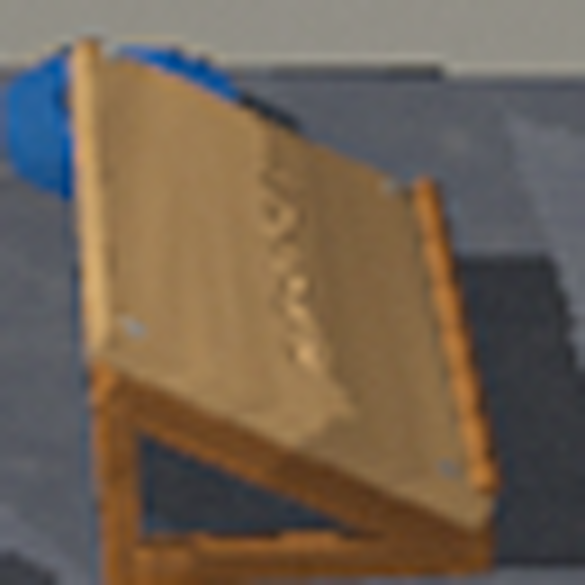

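>>> drive_tool:
  motion:
    - {"fingers":-0.4,"turn":-8.7}
    - {"fingers":-0.4,"turn":-8.7}
    - {"fingers":-0.4,"turn":-8.7}
    - {"fingers":-0.4,"turn":-8.7}

```text
invalid input at $.motion[0]: expected keys fingers, dx, dy, dz, turn
```

```bash
cat >> b.py <<'E'
def plan(tx,ty,tz,az):
    s=robot.sense(); M=R.from_rotvec(s['tool_rot']).as_matrix(); y=M[:,1]
    a=np.degrees(np.arctan2(-y[0],y[1])); d=np.array([tx,ty,tz])-s['tcp_pos']
    print('t',round(s['time_s'],2),'pos',s['tcp_pos'].round(1),'az',round(a,2),'xaxis',M[:,0].round(3),'F',s['ft_force'].round(1),'w',round(s['grip_width'],1),'j6',s['joint_positions'].round(2))
    print('need dx,dy,dz',(M.T@d).round(1),'turn',round(-(az-a),2))
E
python3 -c "
from b import *
plan(453,-37,180,15.9)"
```

```text
t 0.1 pos [201.  591.3 247. ] az -18.78 xaxis [-0.    -0.001 -1.   ] F [-0.5 -0.5  0.8] w 87.7 j6 [ 1.22  0.42  1.63  0.    1.09 -0.02]
need dx,dy,dz [  67.7 -513.6  440.8] turn -34.68
```

>>> drive_tool:
  motion:
    - {"fingers":-0.4,"dx":0,"dy":0,"dz":0,"turn":-8.7}
    - {"fingers":-0.4,"dx":0,"dy":0,"dz":0,"turn":-8.7}
    - {"fingers":-0.4,"dx":0,"dy":0,"dz":0,"turn":-8.7}
    - {"fingers":-0.4,"dx":0,"dy":0,"dz":0,"turn":-8.7}

```text
time_s: 0.6
tcp_pos: [200.6, 590.1, 245.0]
tool_rot: [-0.238, 1.561, 0.231]
ft_force: [-0.6, 0.2, 0.4]
grip_width: 61.8
```

```bash
python3 -c "
from b import *
plan(453,-37,180,15.9)"
```

```text
t 0.6 pos [200.6 590.1 245. ] az 17.09 xaxis [-0.002 -0.005 -1.   ] F [-0.6  0.2  0.4] w 61.8 j6 [ 1.22  0.43  1.63  0.    1.09 -0.65]
need dx,dy,dz [  67.7 -673.3   57.2] turn 1.19
```

>>> drive_tool:
  motion:
    - {"fingers":-0.4,"dx":0,"dy":-50,"dz":4.3,"turn":1.2}
    - {"fingers":-0.4,"dx":-0.5,"dy":-50,"dz":4.3,"turn":0}
    - {"fingers":-0.4,"dx":-0.5,"dy":-50,"dz":4.3,"turn":0}
    - {"fingers":-0.4,"dx":-0.5,"dy":-50,"dz":4.3,"turn":0}
    - {"fingers":-0.4,"dx":-0.5,"dy":-50,"dz":4.3,"turn":0}
    - {"fingers":-0.4,"dx":-0.5,"dy":-50,"dz":4.3,"turn":0}
    - {"fingers":-0.4,"dx":-0.5,"dy":-50,"dz":4.3,"turn":0}
    - {"fingers":-0.4,"dx":-0.5,"dy":-50,"dz":4.3,"turn":0}
    - {"fingers":-0.4,"dx":-0.5,"dy":-50,"dz":4.3,"turn":0}
    - {"fingers":-0.4,"dx":-0.5,"dy":-50,"dz":4.3,"turn":0}
    - {"fingers":-0.4,"dx":-0.5,"dy":-50,"dz":4.3,"turn":0}

```text
time_s: 1.98
tcp_pos: [402.2, 61.3, 250.6]
tool_rot: [-0.229, 1.562, 0.22]
ft_force: [0.4, 0.5, -0.3]
grip_width: 61.3
```

```bash
python3 -c "
from b import *
plan(453,-37,150,15.9)"
```

```text
t 1.98 pos [402.2  61.3 250.6] az 16.38 xaxis [-0.002 -0.006 -1.   ] F [ 0.4  0.5 -0.3] w 61.3 j6 [ 0.13  0.09  2.08 -0.01  0.97 -1.73]
need dx,dy,dz [ 101.1 -108.1   21.3] turn 0.48
```

>>> drive_tool:
  motion:
    - {"fingers":-0.4,"dx":0,"dy":-36,"dz":7,"turn":0.5}
    - {"fingers":-0.4,"dx":0,"dy":-36,"dz":7,"turn":0}
    - {"fingers":-0.4,"dx":30,"dy":-36,"dz":7,"turn":0}
    - {"fingers":-0.4,"dx":35,"dy":0,"dz":0,"turn":0}
    - {"fingers":-0.4,"dx":30,"dy":0,"dz":0,"turn":0}
    - {"fingers":-0.4,"dx":0,"dy":0,"dz":0,"turn":0}

```text
time_s: 2.72
tcp_pos: [454.5, -44.9, 153.9]
tool_rot: [-0.217, 1.561, 0.207]
ft_force: [-0.2, 0.6, 0.2]
grip_width: 61.4
```

```bash
python3 -c "
from b import *
plan(453,-37,94,15.9)
for n in('side','top'): cv2.imwrite(f'pics/{n}1.png',robot.read_camera(n))
crop('pics/side1.png','pics/s_d.png',330,130,100,110,5)
crop('pics/top1.png','pics/t_d.png',255,215,100,75,6)
"
```

```text
t 2.73 pos [454.5 -44.9 153.9] az 15.46 xaxis [ 0.    -0.007 -1.   ] F [-0.2  0.6  0.2] w 61.4 j6 [-0.12  0.33  2.06 -0.01  0.75 -1.95]
need dx,dy,dz [59.9  8.5  0.7] turn -0.44
```

View pics/s_d.png

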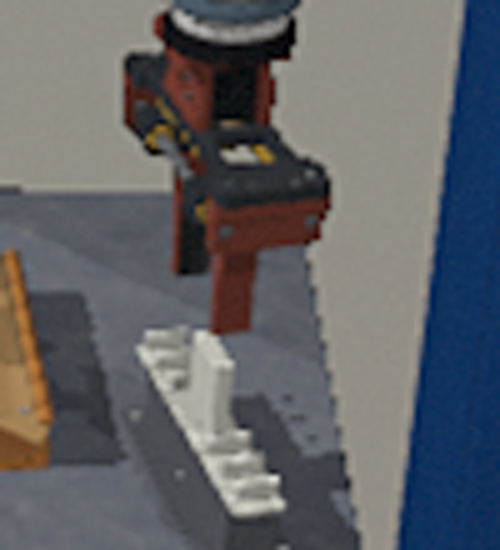

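View pics/t_d.png

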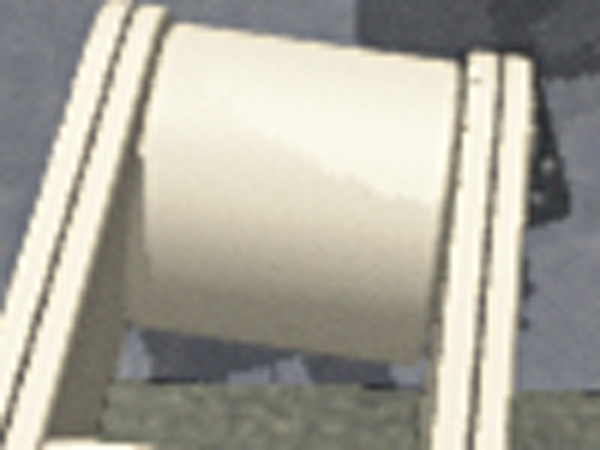

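>>> drive_tool:
  motion:
    - {"fingers":-0.4,"dx":10,"dy":8,"dz":0.7,"turn":-0.4}
    - {"fingers":-0.4,"dx":15,"dy":0,"dz":0,"turn":0}
    - {"fingers":-0.4,"dx":0,"dy":0,"dz":0,"turn":0}

```text
time_s: 3.2
tcp_pos: [456.2, -36.2, 131.7]
tool_rot: [-0.226, 1.552, 0.212]
ft_force: [0.0, 0.4, 0.3]
grip_width: 61.3
```

```bash
python3 -c "
from b import *
plan(453,-37,94,15.9)
for n in('side',): cv2.imwrite(f'pics/{n}2.png',robot.read_camera(n))
crop('pics/side2.png','pics/s_e.png',340,165,70,85,7)
"
```

```text
t 3.2 pos [456.2 -36.2 131.7] az 15.98 xaxis [ 0.009 -0.008 -1.   ] F [0.  0.4 0.3] w 61.3 j6 [-0.1   0.37  2.08 -0.01  0.69 -1.94]
need dx,dy,dz [37.7  0.5 -3.6] turn 0.08
```

View pics/s_e.png

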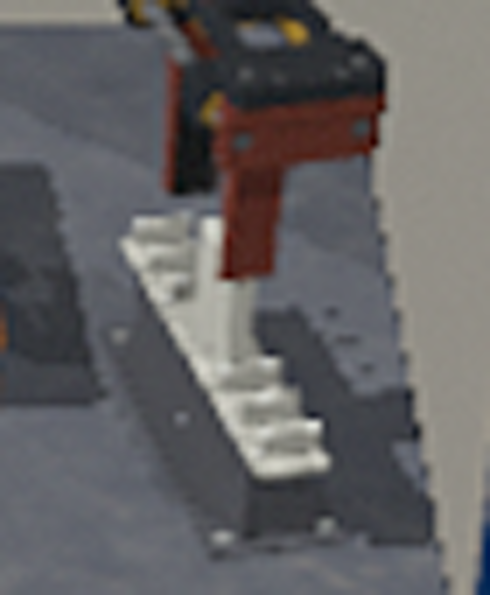

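>>> drive_tool:
  motion:
    - {"fingers":-0.4,"dx":12,"dy":0.5,"dz":-3.5,"turn":0}
    - {"fingers":-0.4,"dx":15,"dy":0,"dz":0,"turn":0}
    - {"fingers":-0.4,"dx":6,"dy":0,"dz":0,"turn":0}
    - {"fingers":-0.4,"dx":0,"dy":0,"dz":0,"turn":0}

```text
time_s: 3.75
tcp_pos: [453.2, -37.2, 96.8]
tool_rot: [-0.225, 1.551, 0.211]
ft_force: [-0.4, -0.8, 0.3]
grip_width: 61.3
```

```bash
python3 -c "
from b import *
plan(453,-37,94,15.9)
for n in('side',): cv2.imwrite(f'pics/{n}3.png',robot.read_camera(n))
crop('pics/side3.png','pics/s_f.png',340,165,70,85,7)
"
```

```text
t 3.75 pos [453.2 -37.2  96.8] az 15.96 xaxis [ 0.01  -0.008 -1.   ] F [-0.4 -0.8  0.3] w 61.3 j6 [-0.1   0.43  2.1  -0.01  0.6  -1.94]
need dx,dy,dz [ 2.8  0.3 -0.2] turn 0.06
```

View pics/s_f.png

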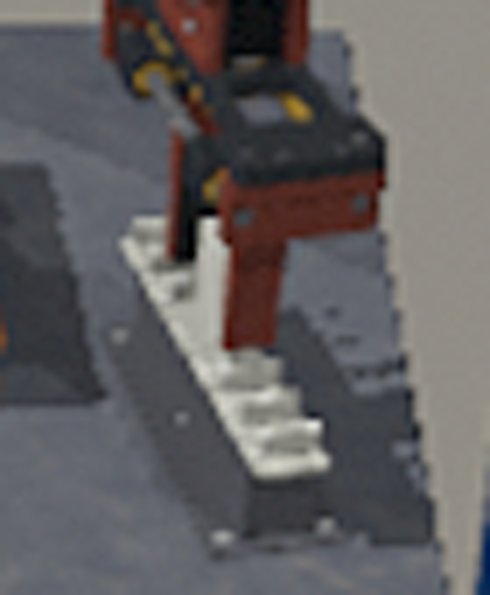

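>>> drive_tool:
  motion:
    - {"fingers":1,"dx":2.5,"dy":0,"dz":0,"turn":0}
    - {"fingers":1,"dx":0,"dy":0,"dz":0,"turn":0}
    - {"fingers":1,"dx":0,"dy":0,"dz":0,"turn":0}
    - {"fingers":1,"dx":0,"dy":0,"dz":0,"turn":0}
    - {"fingers":1,"dx":0,"dy":0,"dz":0,"turn":0}

```text
time_s: 4.42
tcp_pos: [453.9, -37.2, 95.1]
tool_rot: [-0.226, 1.549, 0.211]
ft_force: [0.5, 0.4, -1.0]
grip_width: 39.9
```

```bash
python3 -c "
from b import *
plan(453,-37,94,15.9)
"
```

```text
t 4.42 pos [453.9 -37.2  95.1] az 15.95 xaxis [ 0.012 -0.008 -1.   ] F [ 0.5  0.4 -1. ] w 39.9 j6 [-0.1   0.44  2.1  -0.01  0.59 -1.94]
need dx,dy,dz [ 1.1  0.5 -0.8] turn 0.05
```

>>> drive_tool:
  motion:
    - {"fingers":1,"dx":-5,"dy":0,"dz":0,"turn":0}
    - {"fingers":1,"dx":-5,"dy":0,"dz":0,"turn":0}
    - {"fingers":1,"dx":-3.5,"dy":0,"dz":0,"turn":0}
    - {"fingers":1,"dx":-0.5,"dy":0,"dz":0,"turn":0}

```text
time_s: 4.92
tcp_pos: [453.8, -37.2, 110.3]
tool_rot: [-0.226, 1.549, 0.211]
ft_force: [0.2, 0.7, -1.2]
grip_width: 40.3
```

```bash
python3 -c "
from b import *
plan(453,-37,107,15.9)
for n in('side',): cv2.imwrite(f'pics/{n}4.png',robot.read_camera(n))
crop('pics/side4.png','pics/s_g.png',340,165,70,85,7)
"
```

```text
t 4.92 pos [453.8 -37.2 110.3] az 15.95 xaxis [ 0.012 -0.008 -1.   ] F [ 0.2  0.7 -1.2] w 40.3 j6 [-0.1   0.41  2.09 -0.01  0.63 -1.94]
need dx,dy,dz [ 3.3  0.4 -0.8] turn 0.05
```

View pics/s_g.png

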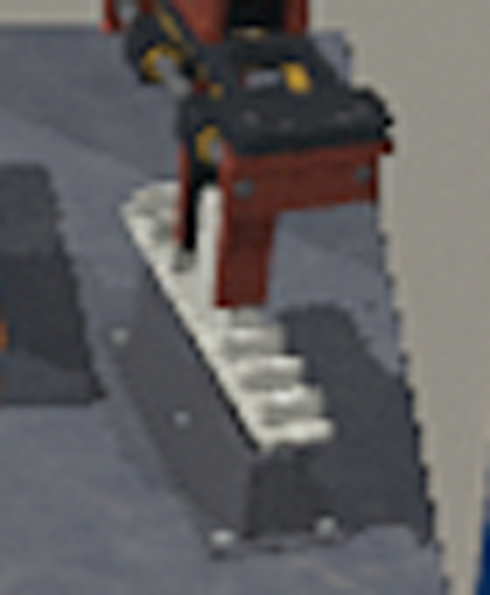

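>>> drive_tool:
  motion:
    - {"fingers":1,"dx":2,"dy":0,"dz":-4,"turn":0}
    - {"fingers":1,"dx":0,"dy":0,"dz":-4,"turn":0}
    - {"fingers":1,"dx":0.5,"dy":0,"dz":-4,"turn":0}
    - {"fingers":1,"dx":0,"dy":0,"dz":-4,"turn":0}

```text
time_s: 5.48
tcp_pos: [442.3, -41.3, 108.3]
tool_rot: [-0.223, 1.539, 0.208]
ft_force: [5.6, 3.8, -2.9]
grip_width: 39.8
```

```bash
python3 -c "
from b import *
plan(453.8,-37.2,110.3,15.9)
for n in('side',): cv2.imwrite(f'pics/{n}5.png',robot.read_camera(n))
crop('pics/side5.png','pics/s_h.png',340,165,70,85,7)
"
```

```text
t 5.47 pos [442.3 -41.3 108.3] az 15.74 xaxis [ 0.023 -0.007 -1.   ] F [ 5.6  3.8 -2.9] w 39.8 j6 [-0.12  0.4   2.12 -0.01  0.6  -1.96]
need dx,dy,dz [-1.8  0.8 12.2] turn -0.16
```

View pics/s_h.png

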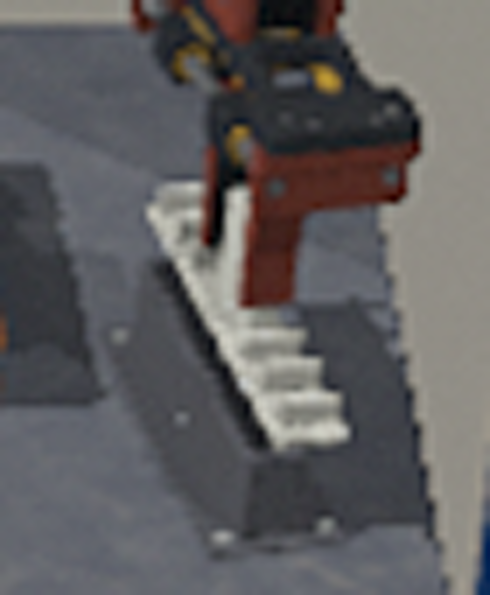

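>>> drive_tool:
  motion:
    - {"fingers":1,"dx":0.3,"dy":0,"dz":-5,"turn":0}
    - {"fingers":1,"dx":0.5,"dy":0,"dz":-5,"turn":0}
    - {"fingers":1,"dx":1,"dy":0,"dz":-5,"turn":0}

```text
time_s: 5.9
tcp_pos: [434.1, -45.1, 108.0]
tool_rot: [-0.22, 1.523, 0.204]
ft_force: [4.8, 3.9, 1.0]
grip_width: 39.8
```

```bash
python3 -c "
from b import *
plan(453.8,-37.2,110.3,15.9)
for n in('side',): cv2.imwrite(f'pics/{n}6.png',robot.read_camera(n))
crop('pics/side6.png','pics/s_i.png',340,165,70,85,7)
"
```

```text
t 5.9 pos [434.1 -45.1 108. ] az 15.54 xaxis [ 0.038 -0.006 -0.999] F [4.8 3.9 1. ] w 39.8 j6 [-0.13  0.38  2.15 -0.    0.57 -1.97]
need dx,dy,dz [-1.6  2.3 21.2] turn -0.36
```

View pics/s_i.png

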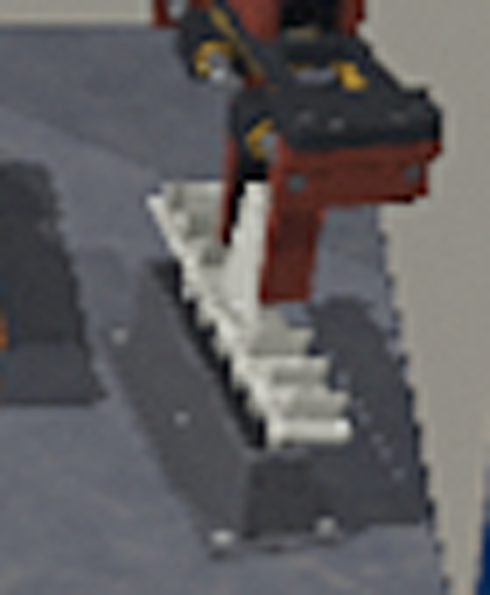

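>>> drive_tool:
  motion:
    - {"fingers":1,"dx":1.2,"dy":0,"dz":-5,"turn":0}
    - {"fingers":1,"dx":1.5,"dy":0,"dz":-5,"turn":0}
    - {"fingers":1,"dx":2,"dy":0,"dz":-5,"turn":0}
    - {"fingers":1,"dx":2.5,"dy":0,"dz":-5,"turn":0}

```text
time_s: 6.45
tcp_pos: [424.5, -50.7, 103.2]
tool_rot: [-0.219, 1.501, 0.197]
ft_force: [4.5, 2.3, 3.0]
grip_width: 39.8
```

```bash
python3 -c "
from b import *
plan(453.8,-37.2,110.3,15.9)
for n in('side',): cv2.imwrite(f'pics/{n}7.png',robot.read_camera(n))
crop('pics/side7.png','pics/s_j.png',340,165,70,85,7)
"
```

```text
t 6.45 pos [424.5 -50.7 103.2] az 15.3 xaxis [ 0.061 -0.006 -0.998] F [4.5 2.3 3. ] w 39.8 j6 [-0.15  0.38  2.18  0.01  0.52 -1.99]
need dx,dy,dz [-5.3  5.1 32.2] turn -0.6
```

View pics/s_j.png

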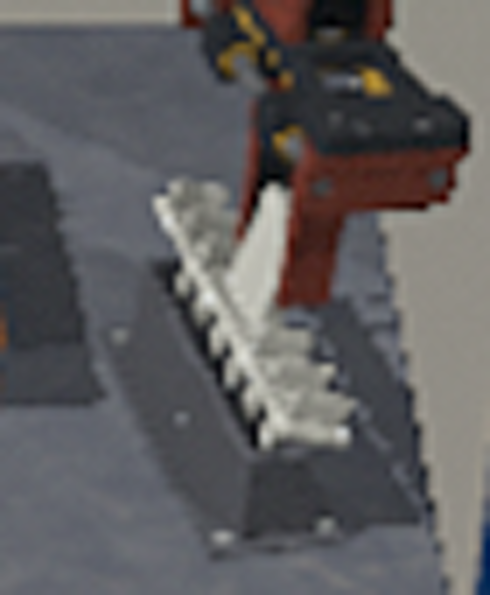

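>>> drive_tool:
  motion:
    - {"fingers":1,"dx":2.5,"dy":0.5,"dz":-5,"turn":0}
    - {"fingers":1,"dx":3,"dy":0.5,"dz":-5,"turn":0}
    - {"fingers":1,"dx":2,"dy":0.5,"dz":-5,"turn":0}

```text
time_s: 6.88
tcp_pos: [417.3, -54.0, 97.3]
tool_rot: [-0.22, 1.484, 0.192]
ft_force: [3.6, 3.7, 3.7]
grip_width: 39.8
```

```bash
python3 -c "
from b import *
plan(453.8,-37.2,110.3,15.9)
for n in('side',): cv2.imwrite(f'pics/{n}8.png',robot.read_camera(n))
crop('pics/side8.png','pics/s_k.png',340,165,70,85,7)
"
```

```text
t 6.88 pos [417.3 -54.   97.3] az 15.15 xaxis [ 0.078 -0.007 -0.997] F [3.6 3.7 3.7] w 39.8 j6 [-0.16  0.38  2.21  0.01  0.47 -2.01]
need dx,dy,dz [-10.2   6.3  40.5] turn -0.75
```

View pics/s_k.png

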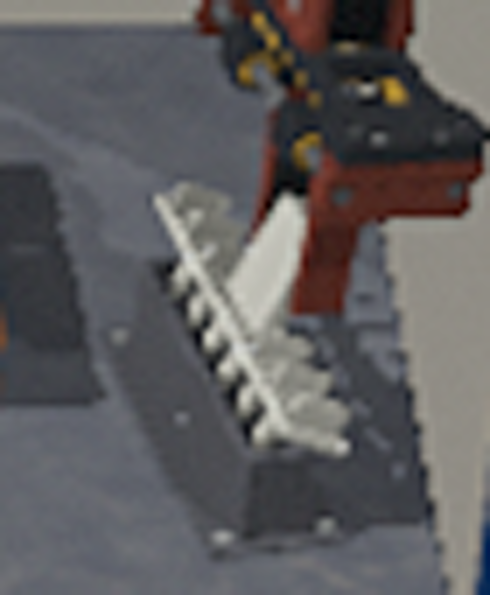

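>>> drive_tool:
  motion:
    - {"fingers":1,"dx":-10,"dy":0,"dz":0,"turn":0}
    - {"fingers":1,"dx":-15,"dy":0,"dz":0,"turn":0}
    - {"fingers":1,"dx":-20,"dy":0,"dz":0,"turn":0}
    - {"fingers":1,"dx":-20,"dy":0,"dz":0,"turn":0}
    - {"fingers":1,"dx":-15,"dy":0,"dz":0,"turn":0}
    - {"fingers":1,"dx":-5,"dy":0,"dz":0,"turn":0}

```text
time_s: 7.68
tcp_pos: [404.9, -53.3, 184.3]
tool_rot: [-0.219, 1.494, 0.195]
ft_force: [0.0, 0.2, -0.5]
grip_width: 39.7
```

```bash
python3 -c "
from b import *
plan(580,-150.8,190,6)
print(R.from_rotvec(robot.sense()['tool_rot']).as_matrix().round(3))
for n in('side','top'): cv2.imwrite(f'pics/{n}9.png',robot.read_camera(n))
crop('pics/side9.png','pics/s_l.png',330,120,90,100,6)
crop('pics/top9.png','pics/t_l.png',255,130,150,150,4)
"
```

```text
t 7.67 pos [404.9 -53.3 184.3] az 15.22 xaxis [ 0.068 -0.007 -0.998] F [ 0.   0.2 -0.5] w 39.7 j6 [-0.16  0.18  2.18  0.01  0.72 -2.01]
need dx,dy,dz [   6.8 -140.1  143.2] turn 9.22
[[ 0.068 -0.262  0.963]
 [-0.007  0.965  0.263]
 [-0.998 -0.024  0.064]]
```

View pics/s_l.png

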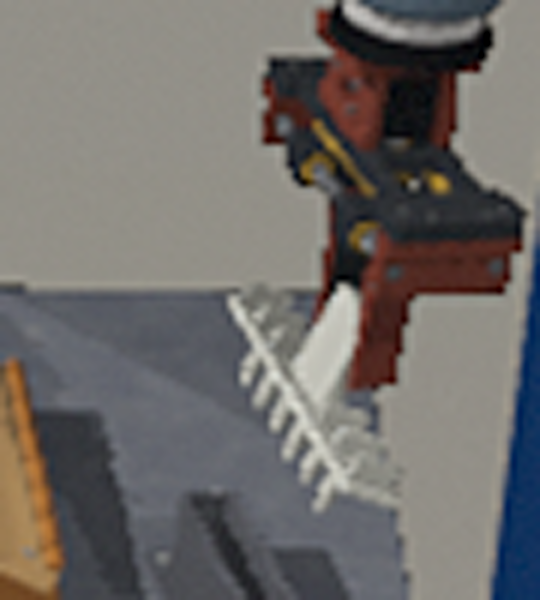

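View pics/t_l.png

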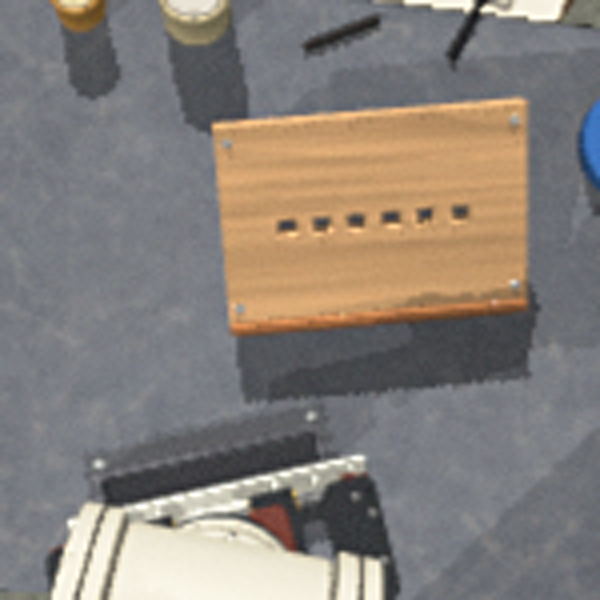

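```bash
python3 -c "
from b import *
s=robot.sense();M=R.from_rotvec(s['tool_rot']).as_matrix(); G=s['tcp_pos']+6*M[:,0]
h=np.cross(M[:,1],[0,0,1]); h/=np.linalg.norm(h)
f=lambda x,y:((x+.5)/6-.5+330,(y+.5)/6-.5+120)
def loc(x,y,Y):
    p=onplane('side',*f(x,y),G+Y*M[:,1],M[:,1])-G
    return np.array([p@h,p[2]])
for nm,x,y,Y in [('near +x corner',346,487,93),('near -x corner',401,499,93),('far +x corner',230,297,-93),('tooth tip near',322,508,60),('tab top near, +x',345,285,-20),('tab bottom',295,375,-20)]: print(nm,loc(x,y,Y).round(1))
a,b=loc(346,487,93),loc(401,499,93); print(np.degrees(np.arctan2(a[1]-b[1],a[0]-b[0])),np.linalg.norm(a-b))
# expected at 30deg with grasp 2 above grip
for th in(25,30,35):
    t=np.radians(th);z=np.array([-np.sin(t),np.cos(t)]);x=np.array([np.cos(t),np.sin(t)])
    for nm,X,Z in[('c+',15,-44),('c-',-15,-44),('tip',0,-70)]: print(th,nm,(x*X+z*Z).round(1))
"
```

```text
near +x corner [ 37.9 -31.5]
near -x corner [  9.8 -42.1]
far +x corner [ 33.3 -30.6]
tooth tip near [ 34.9 -64.4]
tab top near, +x [ 1.3 11.2]
tab bottom [ 23.  -37.2]
20.777109587814177 29.982402363822374
25 c+ [ 32.2 -33.5]
25 c- [  5.  -46.2]
25 tip [ 29.6 -63.4]
30 c+ [ 35.  -30.6]
30 c- [  9.  -45.6]
30 tip [ 35.  -60.6]
35 c+ [ 37.5 -27.4]
35 c- [ 13.  -44.6]
35 tip [ 40.2 -57.3]
```

>>> drive_tool:
  motion:
    - {"fingers":1,"dx":-2,"dy":-20,"dz":20,"turn":4.5}
    - {"fingers":1,"dx":-2,"dy":-25,"dz":25,"turn":4.5}
    - {"fingers":1,"dx":0,"dy":-25,"dz":25,"turn":0}
    - {"fingers":1,"dx":0,"dy":-25,"dz":25,"turn":0}
    - {"fingers":1,"dx":0,"dy":0,"dz":0,"turn":0}

```text
time_s: 8.4
tcp_pos: [512.9, -133.3, 191.1]
tool_rot: [-0.088, 1.511, 0.076]
ft_force: [-0.9, 0.7, -1.1]
grip_width: 39.8
```

```bash
python3 -c "
from b import *
plan(580,-150.8,175,6)
print(R.from_rotvec(robot.sense()['tool_rot']).as_matrix().round(3))
"
```

```text
t 8.4 pos [ 512.9 -133.3  191.1] az 6.01 xaxis [ 0.059 -0.005 -0.998] F [-0.9  0.7 -1.1] w 39.8 j6 [-0.28  0.34  1.92  0.02  0.82 -1.97]
need dx,dy,dz [ 20.1 -24.3  63.9] turn 0.01
[[ 0.059 -0.105  0.993]
 [-0.005  0.994  0.105]
 [-0.998 -0.011  0.058]]
```

>>> drive_tool:
  motion:
    - {"fingers":1,"dx":2,"dy":-12,"dz":25,"turn":0}
    - {"fingers":1,"dx":6,"dy":-12,"dz":25,"turn":0}
    - {"fingers":1,"dx":8,"dy":0,"dz":10,"turn":0}
    - {"fingers":1,"dx":0,"dy":0,"dz":0,"turn":0}

```text
time_s: 8.9
tcp_pos: [571.5, -148.6, 173.6]
tool_rot: [-0.085, 1.522, 0.079]
ft_force: [-0.6, 0.6, -1.7]
grip_width: 39.6
```

```bash
python3 -c "
from b import *
plan(580,-150.8,149,6)
print(R.from_rotvec(robot.sense()['tool_rot']).as_matrix().round(3))
for n in('side','top'): cv2.imwrite(f'pics/{n}10.png',robot.read_camera(n))
crop('pics/side10.png','pics/s_m.png',280,110,90,100,6)
crop('pics/top10.png','pics/t_m.png',290,130,110,100,6)
"
```

```text
t 8.9 pos [ 571.5 -148.6  173.6] az 6.01 xaxis [ 0.047 -0.001 -0.999] F [-0.6  0.6 -1.7] w 39.6 j6 [-0.28  0.45  1.79  0.02  0.86 -1.97]
need dx,dy,dz [25.  -2.9  7.1] turn 0.01
[[ 0.047 -0.105  0.993]
 [-0.001  0.994  0.105]
 [-0.999 -0.006  0.047]]
```

View pics/s_m.png

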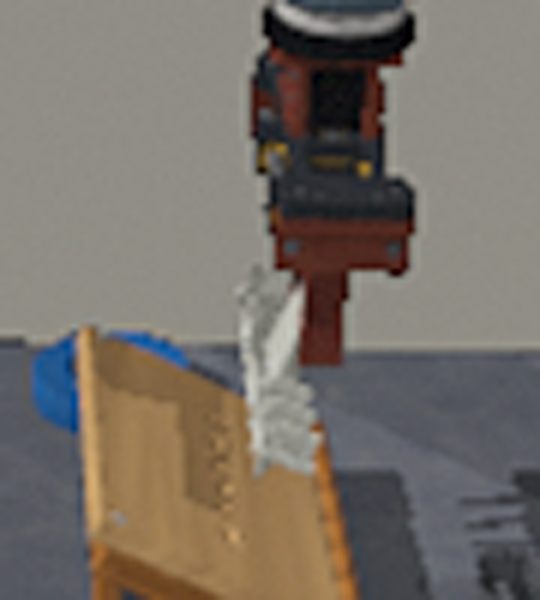

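View pics/t_m.png

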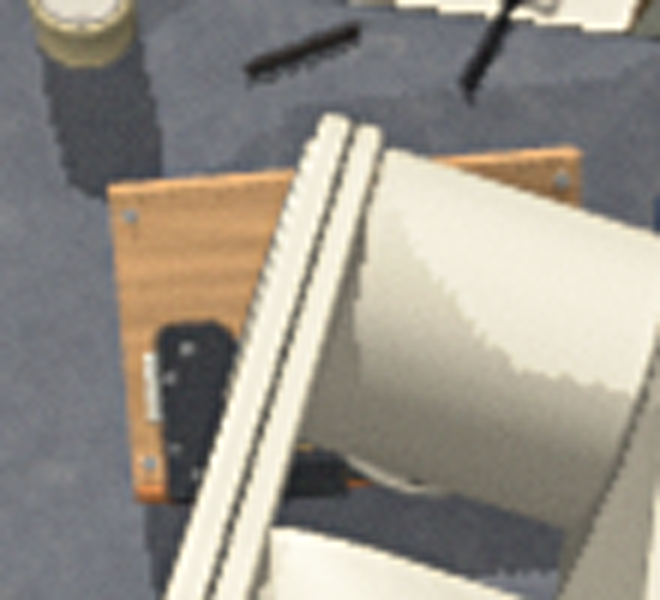

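>>> drive_tool:
  motion:
    - {"fingers":1,"dx":10,"dy":-2,"dz":7,"turn":0}
    - {"fingers":1,"dx":12,"dy":0,"dz":6,"turn":0}
    - {"fingers":1,"dx":5,"dy":0,"dz":2,"turn":0}
    - {"fingers":1,"dx":0,"dy":0,"dz":0,"turn":0}

```text
time_s: 9.5
tcp_pos: [587.5, -148.7, 146.4]
tool_rot: [-0.085, 1.522, 0.079]
ft_force: [0.2, -0.1, -0.7]
grip_width: 40.3
```

```bash
python3 -c "
from b import *
plan(585.3,-150.2,140.2,6)
print(R.from_rotvec(robot.sense()['tool_rot']).as_matrix().round(3))
for n in('side','top'): cv2.imwrite(f'pics/{n}11.png',robot.read_camera(n))
crop('pics/side11.png','pics/s_n.png',285,135,75,75,8)
B=Bfr(6);o=np.array([622.4,-146.4,70])
print('mouths',[proj('side',o+B@[-5,y,0]).round(1).tolist() for y in(60,36,12,-12,-36,-60)])
g=lambda p:((p-np.array([285,135])+.5)*8-.5).round(0).tolist()
print('crop lower edge of mouths',[g(proj('side',o+B@[-5,y,0])) for y in(60,36,12,-12,-36,-60)])
print('crop upper edge of mouths',[g(proj('side',o+B@[5,y,0])) for y in(60,36,12,-12,-36,-60)])
for P in ([75,105,0],[75,-105,0],[-67,105,0],[-71,105,8]): print('corner',P,g(proj('side',o+B@P)))
"
```

```text
t 9.5 pos [ 587.5 -148.7  146.4] az 6.02 xaxis [ 0.048 -0.001 -0.999] F [ 0.2 -0.1 -0.7] w 40.3 j6 [-0.27  0.51  1.77  0.02  0.82 -1.96]
need dx,dy,dz [ 6.1 -1.2 -2.7] turn 0.02
[[ 0.048 -0.105  0.993]
 [-0.001  0.994  0.105]
 [-0.999 -0.006  0.047]]
mouths [[318.7, 198.2], [318.2, 194.2], [317.7, 190.2], [317.2, 186.4], [316.7, 182.7], [316.2, 179.1]]
crop lower edge of mouths [[273.0, 509.0], [269.0, 477.0], [265.0, 445.0], [261.0, 415.0], [257.0, 385.0], [253.0, 356.0]]
crop upper edge of mouths [[251.0, 499.0], [247.0, 467.0], [243.0, 435.0], [240.0, 405.0], [236.0, 375.0], [232.0, 346.0]]
corner [75, 105, 0] [96.0, 487.0]
corner [75, -105, 0] [80.0, 224.0]
corner [-67, 105, 0] [421.0, 635.0]
corner [-71, 105, 8] [441.0, 624.0]
```

View pics/s_n.png

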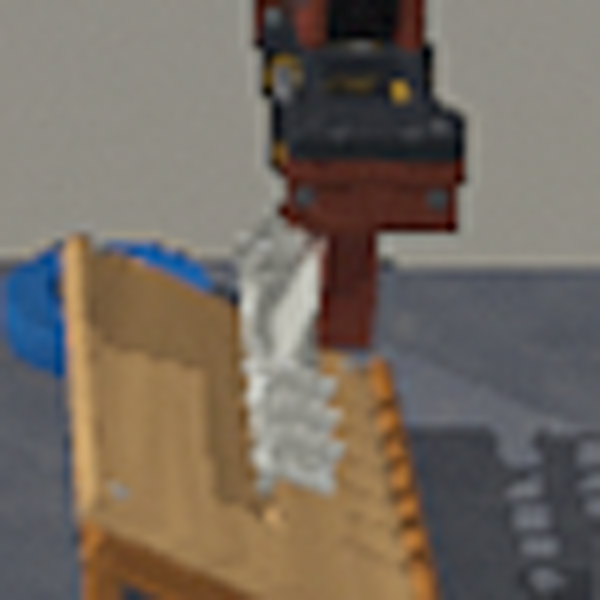

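```bash
cat > tip.py <<'E'
from b import *
def tip(x,y,k,x0,y0,o=np.array([622.4,-146.4,70]),az=6.0):
    s=robot.sense();M=R.from_rotvec(s['tool_rot']).as_matrix(); G=s['tcp_pos']+6*M[:,0]; B=Bfr(az)
    p=onplane('side',(x+.5)/k-.5+x0,(y+.5)/k-.5+y0,G+60*M[:,1],M[:,1])
    print('tip world',p.round(1),'board',(B.T@(p-o)).round(1),'G board',(B.T@(G-o)).round(1))
E
python3 -c "
from tip import *
tip(264,490,8,285,135)
tip(273,513,8,285,135)"
```

```text
tip world [615.5 -86.   76.7] board [ 2.9 60.8  6.1] G board [ 5.6  1.2 78.8]
tip world [612.  -86.4  66.1] board [-5.5 60.7 -1.3] G board [ 5.6  1.2 78.8]
```

>>> drive_tool:
  motion:
    - {"fingers":1,"dx":4,"dy":-1.2,"dz":-1.5,"turn":0}
    - {"fingers":1,"dx":3,"dy":0,"dz":1.5,"turn":0}
    - {"fingers":1,"dx":0,"dy":0,"dz":0.2,"turn":0}

```text
time_s: 9.98
tcp_pos: [588.4, -150.2, 140.2]
tool_rot: [-0.085, 1.52, 0.078]
ft_force: [-0.5, 0.5, -1.2]
grip_width: 39.8
```

```bash
python3 -c "
from tip import *
plan(585.3,-150.2,140.2,6)
for n in('side',): cv2.imwrite(f'pics/{n}12.png',robot.read_camera(n))
crop('pics/side12.png','pics/s_o.png',295,160,55,55,11)
tip(264,490,8,285,135)
"
```

```text
t 9.97 pos [ 588.4 -150.2  140.2] az 6.0 xaxis [ 0.049 -0.002 -0.999] F [-0.5  0.5 -1.2] w 39.8 j6 [-0.28  0.52  1.77  0.02  0.81 -1.96]
need dx,dy,dz [-0.2  0.4 -3. ] turn 0.0
tip world [615.5 -87.5  75.8] board [ 2.3 59.3  5.4] G board [ 2.7 -0.3 72.6]
```

View pics/s_o.png

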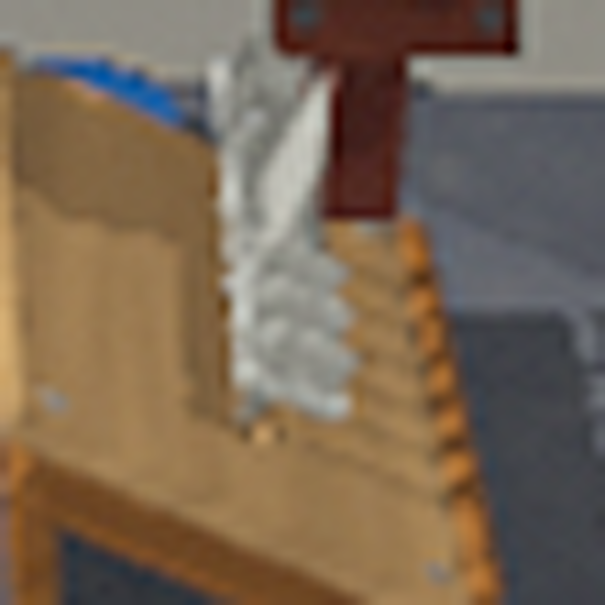

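>>> drive_tool:
  motion:
    - {"fingers":1,"dx":3,"dy":0.3,"dz":1.5,"turn":0}
    - {"fingers":1,"dx":3,"dy":0,"dz":1.5,"turn":0}
    - {"fingers":1,"dx":3,"dy":0,"dz":1.5,"turn":0}
    - {"fingers":1,"dx":0,"dy":0,"dz":0,"turn":0}

```text
time_s: 10.52
tcp_pos: [593.2, -149.6, 131.1]
tool_rot: [-0.086, 1.521, 0.078]
ft_force: [-0.7, -0.1, -2.2]
grip_width: 39.9
```

```bash
python3 -c "
from tip import *
plan(585.3,-150.2,140.2,6)
for n in('side',): cv2.imwrite(f'pics/{n}13.png',robot.read_camera(n))
crop('pics/side13.png','pics/s_p.png',295,160,55,55,11)
tip(264,490,8,285,135)
"
```

```text
t 10.53 pos [ 593.2 -149.6  131.1] az 6.02 xaxis [ 0.049 -0.002 -0.999] F [-0.7 -0.1 -2.2] w 39.9 j6 [-0.27  0.54  1.76  0.02  0.79 -1.96]
need dx,dy,dz [-9.5  0.2 -7.5] turn 0.02
tip world [615.5 -87.3  75.9] board [ 2.4 59.5  5.4] G board [ 2.5 -0.2 62.3]
```

View pics/s_p.png

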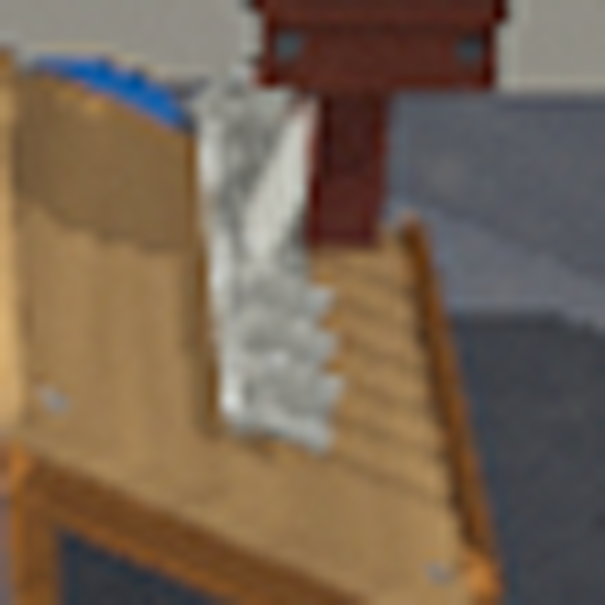

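>>> drive_tool:
  motion:
    - {"fingers":1,"dx":3,"dy":0.1,"dz":1,"turn":0}
    - {"fingers":1,"dx":3,"dy":0,"dz":1,"turn":0}
    - {"fingers":1,"dx":0,"dy":0,"dz":0,"turn":0}

```text
time_s: 10.95
tcp_pos: [596.0, -149.2, 124.8]
tool_rot: [-0.086, 1.52, 0.078]
ft_force: [-0.2, -0.2, -1.1]
grip_width: 39.8
```

```bash
python3 -c "
from tip import *
plan(585.3,-150.2,140.2,6)
tip(264,490,8,285,135)
"
```

```text
t 10.95 pos [ 596.  -149.2  124.8] az 6.01 xaxis [ 0.049 -0.002 -0.999] F [-0.2 -0.2 -1.1] w 39.8 j6 [-0.27  0.55  1.76  0.02  0.78 -1.96]
need dx,dy,dz [-15.9  -0.  -10. ] turn 0.01
tip world [615.5 -87.1  76. ] board [ 2.5 59.7  5.6] G board [ 1.7 -0.  55.4]
```

>>> drive_tool:
  motion:
    - {"fingers":1,"dx":3,"dy":0,"dz":1.2,"turn":0}
    - {"fingers":1,"dx":3,"dy":0,"dz":1.2,"turn":0}
    - {"fingers":1,"dx":2,"dy":0,"dz":0.8,"turn":0}
    - {"fingers":1,"dx":0,"dy":0,"dz":0,"turn":0}

```text
time_s: 11.45
tcp_pos: [599.8, -148.9, 116.7]
tool_rot: [-0.086, 1.52, 0.079]
ft_force: [-1.8, -0.8, 1.6]
grip_width: 39.9
```

```bash
python3 -c "
from tip import *
plan(585.3,-150.2,140.2,6)
for n in('side',): cv2.imwrite(f'pics/{n}14.png',robot.read_camera(n))
crop('pics/side14.png','pics/s_q.png',295,160,55,55,11)
tip(264,490,8,285,135)
"
```

```text
t 11.45 pos [ 599.8 -148.9  116.7] az 6.03 xaxis [ 0.049 -0.002 -0.999] F [-1.8 -0.8  1.6] w 39.9 j6 [-0.27  0.57  1.75  0.02  0.77 -1.95]
need dx,dy,dz [-24.2   0.1 -13.4] turn 0.03
tip world [615.5 -87.2  76. ] board [ 2.4 59.6  5.5] G board [ 1.  -0.2 46.5]
```

View pics/s_q.png

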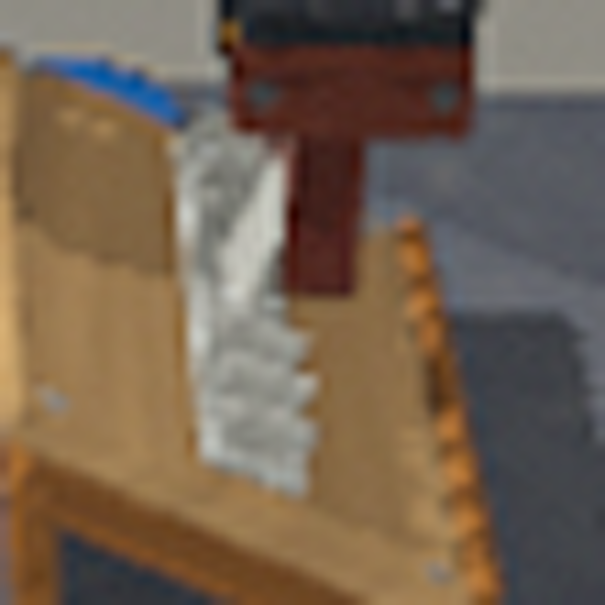

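>>> drive_tool:
  motion:
    - {"fingers":1,"dx":2,"dy":0,"dz":0.7,"turn":0}
    - {"fingers":1,"dx":2.5,"dy":0,"dz":0.7,"turn":0}
    - {"fingers":1,"dx":3,"dy":0,"dz":0.7,"turn":0}

```text
time_s: 11.88
tcp_pos: [599.7, -149.1, 113.0]
tool_rot: [-0.085, 1.525, 0.079]
ft_force: [-16.0, 1.6, 33.7]
grip_width: 39.8
```

```bash
python3 -c "
from tip import *
plan(585.3,-150.2,140.2,6)
tip(264,490,8,285,135)
"
```

```text
t 11.88 pos [ 599.7 -149.1  113. ] az 6.0 xaxis [ 0.044 -0.002 -0.999] F [-16.    1.6  33.7] w 39.8 j6 [-0.27  0.57  1.75  0.01  0.77 -1.95]
need dx,dy,dz [-27.8   0.3 -13.2] turn -0.0
tip world [615.5 -87.4  75.9] board [ 2.4 59.4  5.4] G board [-1.  -0.4 43.4]
```

>>> drive_tool:
  motion:
    - {"fingers":1,"dx":0,"dy":0,"dz":0,"turn":0}
    - {"fingers":1,"dx":0,"dy":0,"dz":0,"turn":0}

```text
time_s: 12.12
tcp_pos: [599.5, -149.1, 113.6]
tool_rot: [-0.085, 1.525, 0.079]
ft_force: [-0.9, -0.4, -1.4]
grip_width: 39.9
```

```bash
python3 -c "
from tip import *
plan(585.3,-150.2,140.2,6)
for n in('side',): cv2.imwrite(f'pics/{n}15.png',robot.read_camera(n))
crop('pics/side15.png','pics/s_r.png',295,160,55,55,11)
tip(264,490,8,285,135)
"
```

```text
t 12.12 pos [ 599.5 -149.1  113.6] az 5.99 xaxis [ 0.045 -0.002 -0.999] F [-0.9 -0.4 -1.4] w 39.9 j6 [-0.27  0.57  1.75  0.01  0.77 -1.95]
need dx,dy,dz [-27.2   0.2 -13. ] turn -0.01
tip world [615.5 -87.3  75.9] board [ 2.4 59.5  5.4] G board [-0.9 -0.3 43.9]
```

View pics/s_r.png

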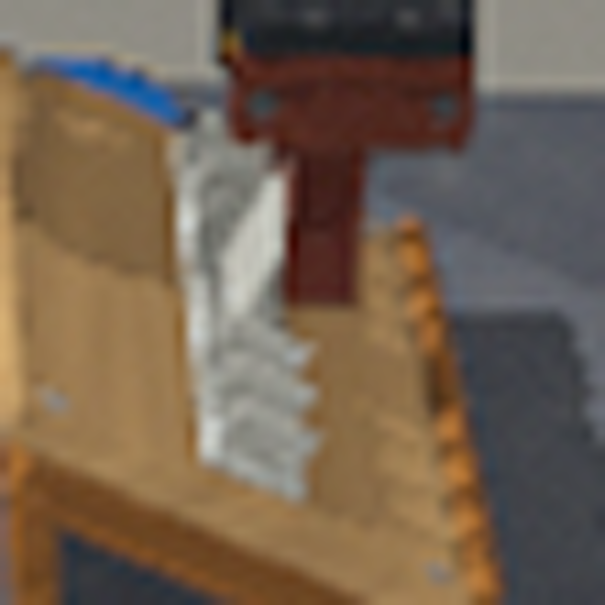

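>>> drive_tool:
  motion:
    - {"fingers":-0.2,"dx":0,"dy":0,"dz":0,"turn":0}
    - {"fingers":-0.2,"dx":-0.5,"dy":0,"dz":0,"turn":0}
    - {"fingers":-0.2,"dx":-0.5,"dy":0,"dz":0,"turn":0}
    - {"fingers":-0.2,"dx":-0.5,"dy":0,"dz":0,"turn":0}

```text
time_s: 12.68
tcp_pos: [600.5, -149.2, 114.9]
tool_rot: [-0.085, 1.523, 0.078]
ft_force: [0.3, 0.4, 0.3]
grip_width: 52.6
```

```bash
python3 -c "
from tip import *
plan(585.3,-150.2,140.2,6)
for n in('side',): cv2.imwrite(f'pics/{n}16.png',robot.read_camera(n))
crop('pics/side16.png','pics/s_t.png',295,160,55,55,11)
"
```

```text
t 12.68 pos [ 600.5 -149.2  114.9] az 5.98 xaxis [ 0.046 -0.002 -0.999] F [0.3 0.4 0.3] w 52.6 j6 [-0.27  0.57  1.75  0.01  0.78 -1.95]
need dx,dy,dz [-25.9   0.4 -14. ] turn -0.02
```

View pics/s_t.png

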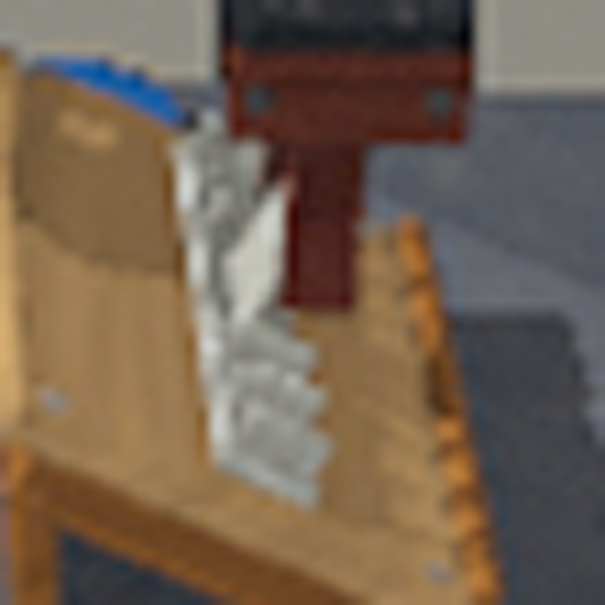

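>>> drive_tool:
  motion:
    - {"fingers":-0.2,"dx":-8,"dy":0,"dz":0,"turn":0}
    - {"fingers":-0.2,"dx":-20,"dy":0,"dz":0,"turn":0}
    - {"fingers":-0.2,"dx":-30,"dy":0,"dz":0,"turn":0}
    - {"fingers":-0.2,"dx":-40,"dy":0,"dz":0,"turn":0}
    - {"fingers":-0.2,"dx":-20,"dy":20,"dz":-20,"turn":0}
    - {"fingers":-0.2,"dx":0,"dy":45,"dz":-25,"turn":0}
    - {"fingers":-0.2,"dx":0,"dy":50,"dz":-25,"turn":0}
    - {"fingers":-0.2,"dx":0,"dy":50,"dz":-20,"turn":0}
    - {"fingers":-0.2,"dx":0,"dy":50,"dz":-10,"turn":0}
    - {"fingers":-0.2,"dx":0,"dy":40,"dz":0,"turn":0}
    - {"fingers":-0.2,"dx":0,"dy":0,"dz":0,"turn":0}
    - {"fingers":-0.2,"dx":0,"dy":0,"dz":0,"turn":0}

```text
time_s: 14.22
tcp_pos: [468.6, 99.6, 245.6]
tool_rot: [-0.085, 1.503, 0.075]
ft_force: [1.1, -1.3, -0.2]
grip_width: 52.6
```

```bash
python3 -c "
from tip import *
plan(585.3,-150.2,140.2,6)
for n in('side','top'): cv2.imwrite(f'pics/{n}17.png',robot.read_camera(n))
crop('pics/side17.png','pics/s_u.png',285,155,70,65,9)
crop('pics/top17.png','pics/t_u.png',295,110,150,115,5)
"
```

```text
t 14.22 pos [468.6  99.6 245.6] az 5.87 xaxis [ 0.067 -0.003 -0.998] F [ 1.1 -1.3 -0.2] w 52.6 j6 [ 0.19  0.18  1.98 -0.02  0.91 -1.47]
need dx,dy,dz [ 113.6 -259.4   83.2] turn -0.13
```

View pics/s_u.png

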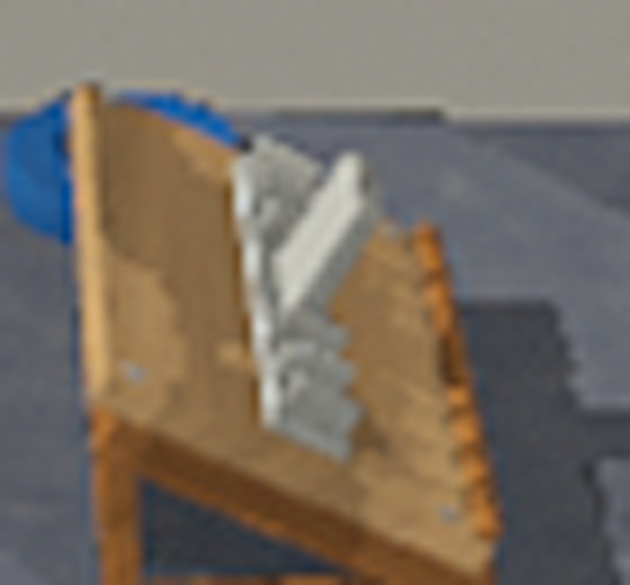

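View pics/t_u.png

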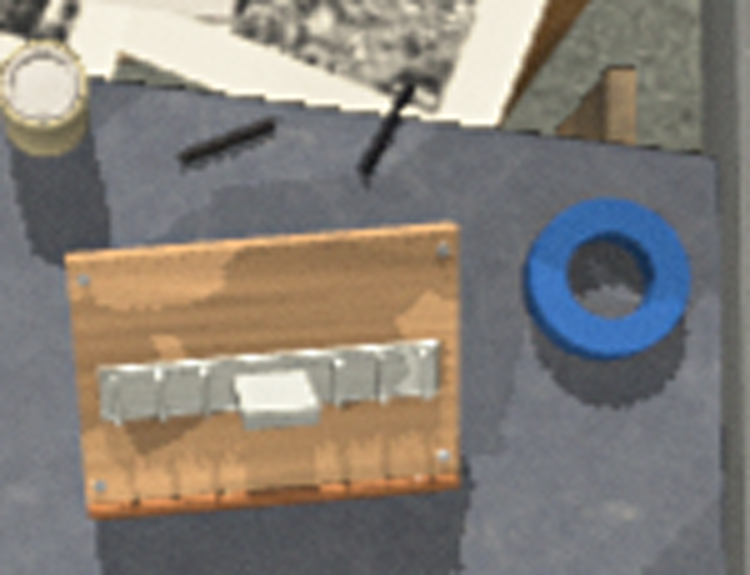

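```bash
python3 -c "
from tip import *
B=Bfr(6);o=np.array([622.4,-146.4,70])
ft=lambda x,y:((x+.5)/5-.5+295,(y+.5)/5-.5+110)
fs=lambda x,y:((x+.5)/9-.5+285,(y+.5)/9-.5+155)
for p in[(98,368),(437,341),(103,422),(437,393)]:
    q=B.T@(onplane('top',*ft(*p),o+5*B[:,2],B[:,2])-o); print('flange',q.round(1))
for p in[(240,377),(310,371),(318,405),(247,415)]:
    q=B.T@(onplane('top',*ft(*p),o+57*B[:,2],B[:,2])-o); print('tabtop',q.round(1))
gt=lambda p:((p-np.array([295,110])+.5)*5-.5).round(0).tolist()
gs=lambda p:((p-np.array([285,155])+.5)*9-.5).round(0).tolist()
for X,Y,Z in[(6,20,57),(-6,20,57),(6,-20,57),(-6,-20,57),(15,93,0),(-15,93,0),(15,93,5),(-15,93,5),(15,-93,5),(15,84,18),(-15,84,18)]:
  for dx in(0,-2): 
    P=o+B@[X+dx,Y,Z]; print((X+dx,Y,Z),'top',gt(proj('top',P)),'side',gs(proj('side',P)))
a=cv2.imread('pics/top0.png').astype(int);b=cv2.imread('pics/top17.png').astype(int)
def c(im,r,f):
    h=cv2.cvtColor(im.astype(np.uint8),cv2.COLOR_BGR2HSV); x,y,w,hh=r; m=f(h[y:y+hh,x:x+w]); yy,xx=np.nonzero(m); return xx.mean()+x,yy.mean()+y,len(xx)
for im in(a,b): print('tape',c(im,(395,145,45,45),lambda h:(h[...,1]>130)&(h[...,0]>95)), 'tall',c(im,(292,116,24,26),lambda h:(h[...,2]>165)),'low',c(im,(188,246,30,28),lambda h:(h[...,2]>165)))
"
```

```text
flange [14.  92.4  5. ]
flange [ 15.  -92.5   5. ]
flange [-17.8  91.8   5. ]
flange [-15.4 -92.6   5. ]
tabtop [22.7 20.2 57. ]
tabtop [ 23.2 -16.   57. ]
tabtop [  4.  -19.7  57. ]
tabtop [ 1.4 17.4 57. ]
(6, 20, 57) top [242.0, 407.0] side [355.0, 195.0]
(4, 20, 57) top [242.0, 411.0] side [360.0, 197.0]
(-6, 20, 57) top [243.0, 428.0] side [385.0, 209.0]
(-8, 20, 57) top [243.0, 432.0] side [390.0, 211.0]
(6, -20, 57) top [318.0, 401.0] side [346.0, 139.0]
(4, -20, 57) top [319.0, 405.0] side [351.0, 142.0]
(-6, -20, 57) top [319.0, 423.0] side [375.0, 154.0]
(-8, -20, 57) top [319.0, 426.0] side [380.0, 156.0]
(15, 93, 0) top [97.0, 363.0] side [263.0, 421.0]
(13, 93, 0) top [97.0, 367.0] side [268.0, 423.0]
(-15, 93, 0) top [100.0, 414.0] side [340.0, 456.0]
(-17, 93, 0) top [100.0, 417.0] side [345.0, 458.0]
(15, 93, 5) top [97.0, 366.0] side [271.0, 409.0]
(13, 93, 5) top [97.0, 370.0] side [276.0, 412.0]
(-15, 93, 5) top [101.0, 417.0] side [348.0, 445.0]
(-17, 93, 5) top [101.0, 421.0] side [353.0, 447.0]
(15, -93, 5) top [438.0, 341.0] side [239.0, 145.0]
(13, -93, 5) top [438.0, 344.0] side [244.0, 147.0]
(15, 84, 18) top [114.0, 374.0] side [288.0, 366.0]
(13, 84, 18) top [115.0, 377.0] side [293.0, 369.0]
(-15, 84, 18) top [118.0, 425.0] side [365.0, 402.0]
(-17, 84, 18) top [118.0, 429.0] side [370.0, 404.0]
tape (np.float64(416.00787401574803), np.float64(165.38267716535432), 635) tall (np.float64(303.3293413173653), np.float64(124.34131736526946), 334) low (np.float64(202.02554744525548), np.float64(259.7189781021898), 274)
tape (np.float64(416.02208201892745), np.float64(165.46056782334384), 634) tall (np.float64(303.34138972809666), np.float64(124.37462235649546), 331) low (np.float64(203.00317965023848), np.float64(256.03179650238474), 629)
```

```bash
python3 -c "
from h import *
a=cv2.imread('pics/top0.png')[230:290,130:290];b=cv2.imread('pics/top17.png')[230:290,130:290]
c=cv2.imread('pics/side0.png')[250:340,350:450];d=cv2.imread('pics/side17.png')[250:340,350:450]
f=lambda i,k:cv2.resize(i,None,fx=k,fy=k)
cv2.imwrite('pics/cmp.png',np.vstack([f(np.hstack([a,b]),2),np.pad(f(np.hstack([c,d]),3),((0,0),(0,40),(0,0)))]))
"
```

```text
(no output)
```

View pics/cmp.png

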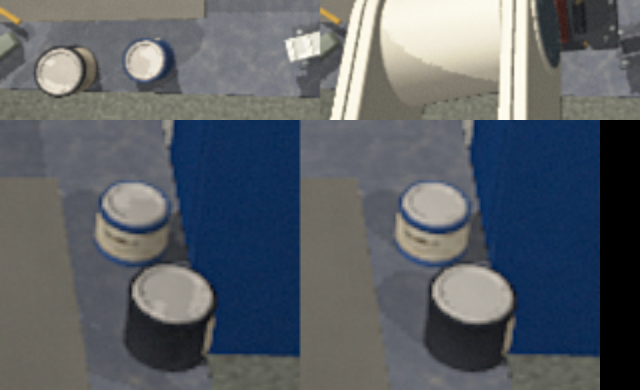

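The low tin hasn't moved: the side view shows it in the same place, and the top view of it is only blocked by the arm. The strip is seated, so I'm handing in.

```bash
python3 -c "
from bench import robot
s=robot.sense();print(s['time_s'],s['ft_force'],s['qd'].round(3));print(robot.finish_job())"
```

```text
14.325 [-0.16274578  0.2398559   0.10092827] [-0.009  0.01   0.002  0.002 -0.005  0.003]
the job is handed in; nothing more can be done
None
```

The divider strip is in the crayon rest, released, with the arm well clear. I handed the job in at 14.3 s of the 37 s allowed; no verdict came back.

**How it was done:** The tool could not be tilted on purpose, so I pinched the tab across its 40 mm width and levered the teeth against the trough's inner wall. That swung the strip about 28° in the fingers. I then put the teeth into the slots, pressed the flange down with about 37 N, and let go. The strip slid slightly down the slope as it was released.

**Last checks:**
- **Position:** By the top camera, the flange is about 1 mm downslope of the middle of the slot row and within 0.3 mm along it. It is within about 0.5° of being in line with the row.
- **Flange:** In the side picture its end runs parallel to the board edge. Its corners are where they should be for a fully home strip, to within a pixel.
- **Height:** The tool stopped about 44 mm out from the board, as expected because I held the tab about 2 mm above its centre.
- **Bystanders:** The tape roll and tall tin moved less than 0.1 pixel. The low tin's mask measurement disagreed, but only because the arm blocked the top view; the side view shows it in the same place.

**Weak spots:** The pictures give about 2.8 mm per pixel, so the seating is inferred from the corner positions, force and tool depth, and the teeth cannot be seen in their slots. My first estimate of the board centre, from its screws, was about 4 mm upslope of the slots, so I used the slots. The tool also drifted in tilt by up to about 4.5° during the levering, and was still about 2.5° off vertical when I released the strip.

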